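# Shut the yoghurt maker and key in its programme

## Task

The jars are loaded: push the yoghurt maker's clear lid fully shut, then start the programme on its key panel, one key at a time: press and release the long bar key, then the plus-shaped key, and last hold the large round key fully down for a good second and let go. Do not press the square key or the small stud, press no key before the lid is shut, and do not shift the mug, honey jar, spoon or salt shaker.

Things in the scene. Friction and masses are not known exactly. Their poses are not given: they have to be found in the camera images.
- maker: White yoghurt maker, fixed to the counter. Its well, 180 mm (x) by 270 mm (y) outside and 100 mm high, holds six closed glass jars (58 mm wide, 74 mm tall) and has a hinged lid. Origin at the centre of the well's underside; x points away from the key panel, z up.
- panel_mid (a point): Middle of the key panel's top: a flat black-topped ledge, 90 mm deep (x), 270 mm wide (y), 100 mm high, joined to the well's -x side; axes as the maker's. Five white keys stand on it in one row along y, 50 mm apart (y = -100, -50, 0, 50, 100 mm); which key has which place changes from start to start.
- lid (a joint): Clear flat plastic lid (8 mm thick, about 180 by 270 mm, 0.25 kg), hinged along the well's far rim (+x side of the maker). Radians: 0 = shut flat on the rim, grows as the free edge swings up and away from the panel. Stiff hinge: stays where left; starts at 0.65 to 1.2. Push it on its outer face or free edge.
- lid_hinge (a point): Point on the lid's hinge line, at its middle, at the far rim.
- lid_handle (a point): Grip point of the small black knob on the lid's outer face, midway along y near the free edge; moves with the lid.
- bar_key_top (a point): Centre of the top face of the long bar-shaped key, 46 mm long (along its x, across the panel) by 14 mm wide, of white plastic, standing 10 mm proud of its black plate; z up, axes as the maker's. Its top is 112 mm above the counter when up.
- bar_key (a joint): Travel of the long bar-shaped key in m: 0 = up, 0.005 = fully down; springs back; about 2 N starts it, 5 N puts it fully down.
- plus_key_top (a point): Centre of the top face of the plus-shaped key, two crossed arms 32 mm long and 10 mm wide, of white plastic, standing 10 mm proud of its black plate; z up, axes as the maker's. Its top is 112 mm above the counter when up.
- plus_key (a joint): Travel of the plus-shaped key in m: 0 = up, 0.005 = fully down; springs back; about 2 N starts it, 5 N puts it fully down.
- round_key_top (a point): Centre of the top face of the large round key, 32 mm across, of white plastic, standing 10 mm proud of its black plate; z up, axes as the maker's. Its top is 112 mm above the counter when up.
- round_key (a joint): Travel of the large round key in m: 0 = up, 0.005 = fully down; springs back; about 2 N starts it, 5 N puts it fully down.
- square_key_top (a point): Centre of the top face of the square key, 24 mm (not wanted), of white plastic, standing 10 mm proud of its black plate; z up, axes as the maker's. Its top is 112 mm above the counter when up.
- square_key (a joint): Travel of the square key in m: 0 = up, 0.005 = fully down; springs back; about 2 N starts it, 5 N puts it fully down.
- stud_key_top (a point): Centre of the top face of the small round stud key, 14 mm across (not wanted), of white plastic, standing 10 mm proud of its black plate; z up, axes as the maker's. Its top is 112 mm above the counter when up.
- stud_key (a joint): Travel of the small round stud key in m: 0 = up, 0.005 = fully down; springs back; about 2 N starts it, 5 N puts it fully down.
- mug: White mug, 80 mm wide, 95 mm tall, beside the maker. Origin at the centre of its underside, z up.
- honey: Amber glass honey jar, 60 mm wide, 100 mm tall, beside the maker. Origin at the centre of its underside, z up.
- spoon: Wooden spoon lying on the counter beside the well, 200 mm long along its x, about 20 mm high. Origin under its middle.
- salt: Glass salt shaker, 40 mm wide, 85 mm tall, beside the well. Origin at the centre of its underside, z up.

How it is judged:
By the outcome, as a careful person would: the job done as asked, in the order asked, and still so for the second after the job is handed in, with the robot touching nothing.
It also fails if it takes over 48 s, if anything falls off the work surface, if the arm or the gripper's body presses on something with over 40 N, if the wrist force passes 120 N, or if a joint passes its speed limit or range.

## Robot

A 7-joint arm with a two-finger parallel gripper is mounted at the origin on the work surface. World frame = base frame: x ahead of the robot, y to its left, z up, the work surface at z = 0. Lengths are in m, angles in rad, forces in N, time in s.
With the tool pointing down it reaches from about 0.425 to 0.875 m from the base axis. Payload 8.4 kg.
Tool frame: the origin (TCP) lies midway between the tips of the shut fingers; the grasp point (between the pads) lies 19 mm behind it; z points along the fingers, y is the line along which they close (so a half turn about z gives the same grasp; the last joint's range is limited). The gripper opens to 87 mm and grips with 3 to 60 N. Pads are 19 mm wide; open, the fingers measure 117 mm over their backs; the gripper's body (75 mm by 190 mm) begins 51 mm behind the grasp point.
Start: joints at [-1.232, 0.333, 0.04, 1.465, -0.013, 1.343, -0.059], TCP at [0.276, 0.589, 0.194] pointing down, gripper open.
Joint ranges: [-2.58, 2.58], [-0.38, 2.09], [-1.3, 1.39], [0.25, 2.4], [-1.5, 4.64], [0.08, 2.09], [-2.65, 2.65]. Speed limits (rad/s): [2.22, 2.22, 2.79, 2.79, 3.14, 3.14, 3.14].

## Interface

Orientations are given as a rotation vector (axis times angle).
In Python, from plant import monitor, optics, bot gives the robot as it stands. The module is installed in compiled form; this text tells all that it offers.
- The arm moves only by the tool jog_arm, never from a script. Its argument "rows" is a list of rows, each an object with "xyz": the shift along the tool's x, y, z in m, a list of three; "angular": the turn, a rotation vector about the tool's x, y, z in rad, a list of three. A call has 1 to 5 rows; each row is the pose to reach, as a shift and turn from the pose commanded when the call began, along the tool's axes at that moment; what a row does not reach only later rows make up. A row lasts 1/8 s, in which the tool goes at most 62.5 mm and 10.7 degrees, less where a joint would pass 70% of its speed; a pose out of reach is approached as far as the arm can. A call with a gripper value outside its range is refused whole. "hand" is the opening, from 0 (shut) to 1 (fully open), set as the call begins (left out, the last holds). The fingers move at their own pace and stop on an object; "force" is the grip in N (left out, the last holds). Time passes only in rows, so rows that repeat a pose let the fingers close. It gives the time, the measured TCP pose, the force, the opening and the grip force at its end, in the units of the state.
- monitor.state(): the state, without advancing time (a new reading comes with each control period).
- optics.capture(name): name is "scene" or "top"; returns a dict with "frame" (384x512x3 uint8, blue, green, red), "depth" (384x512 float32, m along the optical axis (not along the pixel's ray), 0 where there is no reading), "mtx" (3x3 intrinsics, pixels), "R" (3x3) and "t" (3): a world point X has camera coordinates R X + t. Camera axes: x right, y down, z forward; pixel columns grow to the right and rows downward; lengths in m; the calibration is good to about 2 mm. A picture is of the moment at which its call begins.
- bot.sign_off(): hands the job in; it is judged then, once.
The state is a dict: "time_s": time; "joint_positions": joint angles; "joint_velocities": joint speeds; "joint_efforts": joint torques, N m; "tcp_pos": TCP position; "tcp_rot": TCP orientation; "force": force on the tool from outside, world axes, zero at the start; "ft_torque": the same for the moment, N m; "width": finger opening in m; "grasp_force": force on a finger pad.
Only numpy, scipy, OpenCV 4.12 (cv2) and the standard library are available. Lean on these libraries where they do the work, as an engineer would, in place of code of your own. Each camera call takes 0.05 s, during which the arm holds its last target. There are 200 camera calls.

## Working session

There is one attempt and no reset: what is moved stays moved. The work goes in short steps, Python scripts to look and compute and a tool call to move; the robot and the scene stay as the last step left them, time stands still between calls to the robot, and variables do not carry over. Pictures are saved under pics/ and viewed, at most 10 in all, crops included, and the job is handed in when it is done.

Besides the shell and the picture viewer there is one more tool, called after "Call:" as a command line: name --argument value ..., lists and objects as JSON in quotes. jog_arm: Moves the arm, as the interface text tells. Its arguments: {"type":"object","properties":{"rows":{"type":"array","items":{"type":"object","properties":{"xyz":{"type":"array","items":{"type":"number"}},"angular":{"type":"array","items":{"type":"number"}}}}},"hand":{"type":"number"},"force":{"type":"number"}},"required":["rows"]}

```bash
mkdir -p pics
python3 - <<'E'
from plant import monitor, optics, bot
import cv2,numpy as np
for n in("scene","top"):
    c=optics.capture(n); cv2.imwrite(f"pics/{n}0.png",c["frame"]); np.savez(f"{n}0.npz",**c)
    print(n,c["mtx"].tolist(),(-c["R"].T@c["t"]).round(3),c["R"].round(2).tolist())
s=monitor.state();print(s)
E
```

```text
scene [[412.1938201661329, 0.0, 251.75100009274257], [0.0, 412.1938201661329, 186.35259212906743], [0.0, 0.0, 1.0]] [1.177 0.39  0.971] [[-0.55, 0.84, 0.01], [0.65, 0.43, -0.62], [-0.53, -0.34, -0.78]]
top [[421.47642337462736, 0.0, 255.65535618086747], [0.0, 421.47642337462736, 193.45496877494645], [0.0, 0.0, 1.0]] [0.354 0.012 1.104] [[0.11, -0.99, 0.01], [-0.96, -0.11, -0.25], [0.25, 0.02, -0.97]]
{'time_s': 0.1, 'joint_positions': array([-1.23224026,  0.33385935,  0.03988328,  1.46619114, -0.01339096,
        1.34332797, -0.05850406]), 'joint_velocities': array([ 0.00010222, -0.00068663,  0.00081719, -0.00236528, -0.00139695,
        0.00096834, -0.00081074]), 'joint_efforts': array([ 4.30730332e-03, -6.57808828e+01,  1.33963242e+00, -4.04712081e+01,
       -5.99314319e-02,  4.07230819e-02,  1.27852127e-04]), 'tcp_pos': array([0.27537118, 0.58825333, 0.19303199]), 'tcp_rot': array([-6.82142423e-01, -3.06641654e+00,  2.36257856e-03]), 'force': array([-0.03771498, -0.10522361,  0.01751017]), 'ft_torque': array([-0.02241224,  0.00914226,  0.02388769]), 'grasp_force': 0.0, 'width': 0.08701549892652022}
```

View pics/scene0.png

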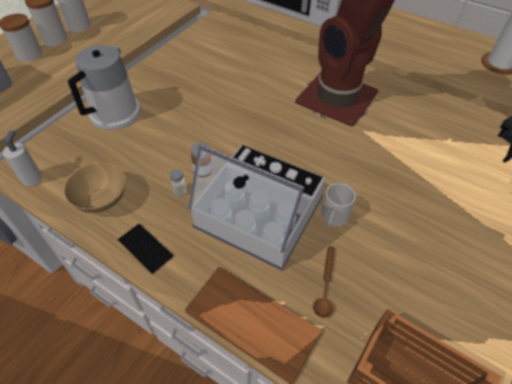

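View pics/top0.png

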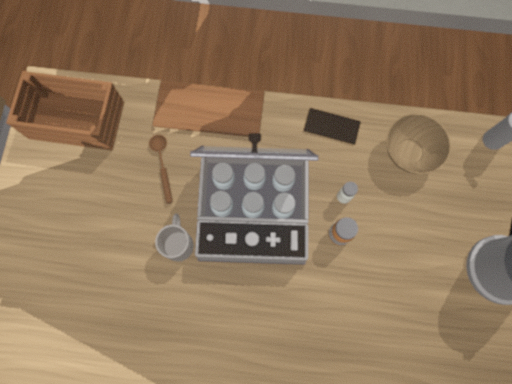

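The top view shows the keys along row ≈239, left to right: stud (210), square (231), round (252), plus (273) and bar (294). The lid is raised, with its knob near (255,140) in the top view and (240,182) in the scene view. The mug, honey, salt and spoon stand off to the sides.

```bash
cat > h.py <<'E'
import numpy as np,cv2
def ray(c,u,v):
    d=np.linalg.inv(c["mtx"])@[u,v,1]; return -c["R"].T@c["t"], c["R"].T@d
def onz(c,u,v,z):
    o,d=ray(c,u,v); return o+d*(z-o[2])/d[2]
def tri(c1,p1,c2,p2):
    (o1,d1),(o2,d2)=ray(c1,*p1),ray(c2,*p2)
    s=np.linalg.lstsq(np.c_[d1,-d2],o2-o1,rcond=None)[0]
    a,b=o1+d1*s[0],o2+d2*s[1]; return (a+b)/2,np.linalg.norm(a-b)
E
python3 - <<'E'
from h import *
S=np.load("scene0.npz");T=np.load("top0.npz")
g=cv2.cvtColor(T["frame"],cv2.COLOR_BGR2GRAY)
roi=np.zeros_like(g);roi[226:254,201:304]=(g[226:254,201:304]>110)*255
n,l,st,ce=cv2.connectedComponentsWithStats(roi)
P=[]
for i in range(1,n):
    if 15<st[i,4]<600 and 205<ce[i,0]<300 and 232<ce[i,1]<247:
        p=onz(T,*ce[i],.112);P.append(p);print(ce[i].round(1),st[i],p.round(4))
for c,nm,b in((T,"top",(128,160,245,268)),(S,"scene",(170,195,228,252))):
    g=cv2.cvtColor(c["frame"],cv2.COLOR_BGR2GRAY);r0,r1,c0,c1=b
    m=np.zeros_like(g);m[r0:r1,c0:c1]=(g[r0:r1,c0:c1]<45)
    n,l,st,ce=cv2.connectedComponentsWithStats(m)
    i=1+np.argmax(st[1:,4]);print(nm,ce[i],st[i]); 
    if nm=="top":k=ce[i]
    else:print(tri(T,k,S,ce[i]))
    ys,xs=np.where(l==i);d=c["depth"][ys,xs];q=np.array([ (c["R"].T@(np.linalg.inv(c["mtx"])@[x,y,1]*dd-c["t"])) for x,y,dd in zip(xs,ys,d) if dd>0]);print(np.median(q,0),q.min(0),q.max(0))
# other objects by depth, top
for nm,u,v in(("mug",174,242),("honey",346,229),("salt",349,188),("lidL",196,152),("lidR",312,155)):
    d=T["depth"][v,u];print(nm,T["R"].T@(np.linalg.inv(T["mtx"])@[u,v,1]*d-T["t"]))
cv2.imwrite("pics/crop.png",np.hstack([cv2.resize(T["frame"][120:270,180:330],(400,400)),cv2.resize(S["frame"][130:280,180:330],(400,400))]))
E
```

```text
[294.  239.9] [291 230   7  21 142] [ 0.5063 -0.068   0.112 ]
[230.5 238. ] [225 233  12  11 126] [0.4936 0.0817 0.112 ]
[251.6 238.5] [245 232  14  14 161] [0.4981 0.032  0.112 ]
[272.7 239.1] [266 232  15  15 131] [ 0.5025 -0.0178  0.112 ]
[209.4 237.1] [206 234   7   7  38] [0.4901 0.1317 0.112 ]Traceback (most recent call last):
  File "<stdin>", line 14, in <module>
    return _wrapfunc(a, 'argmax', axis=axis, out=out, **kwds)
    return bound(*args, **kwds)
ValueError: attempt to get argmax of an empty sequence
```

Run:
```python
from h import *
S=np.load("scene0.npz");T=np.load("top0.npz")
ks=[]
for c,nm,b in((T,"top",(128,160,245,268)),(S,"scene",(170,195,228,252))):
    g=c["frame"].max(2);r0,r1,c0,c1=b
    m=np.zeros_like(g);m[r0:r1,c0:c1]=(g[r0:r1,c0:c1]<75)
    n,l,st,ce=cv2.connectedComponentsWithStats(m)
    if n<2: print(nm,g[r0:r1,c0:c1].min());continue
    i=1+np.argmax(st[1:,4]);print(nm,ce[i],st[i]);ks.append(ce[i])
    ys,xs=np.where(l==i);d=c["depth"][ys,xs];q=np.array([ (c["R"].T@(np.linalg.inv(c["mtx"])@[x,y,1]*dd-c["t"])) for x,y,dd in zip(xs,ys,d) if dd>0]);print(np.median(q,0).round(3),q.min(0).round(3),q.max(0).round(3))
if len(ks)==2:print(tri(T,ks[0],S,ks[1]))
for nm,u,v in(("mug",174,242),("honey",346,229),("salt",349,188),("lidL",196,152),("lidR",312,155)):
    d=T["depth"][v,u];print(nm,(T["R"].T@(np.linalg.inv(T["mtx"])@[u,v,1]*d-T["t"])).round(3))
cv2.imwrite("pics/crop.png",np.hstack([cv2.resize(T["frame"][120:270,180:330],(400,400)),cv2.resize(S["frame"][130:280,180:330],(400,400))]))
```

```text
top [254.19298246 139.95614035] [249 134  11  18 114]
[0.689 0.047 0.264] [0.666 0.038 0.246] [0.7   0.06  0.272]
scene [240.13709677 181.22580645] [234 175  14  13 124]
[0.703 0.053 0.259] [0.668 0.041 0.242] [0.712 0.065 0.271]
(array([0.69236715, 0.04852374, 0.24798415]), np.float64(8.134637689078631e-05))
mug [0.482 0.235 0.004]
honey [ 0.549 -0.191  0.099]
salt [ 0.657 -0.196  0.084]
lidL [0.644 0.166 0.266]
lidR [ 0.665 -0.077  0.269]
```

View pics/crop.png

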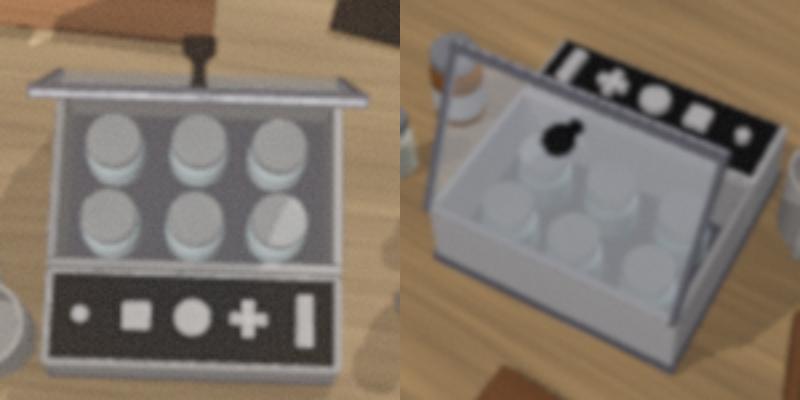

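The lid stands at about 1.18 rad: its free edge is near (0.655, 0.05, 0.268) and the hinge near (0.722, 0.05, 0.10). The maker's yaw is about 0.082 rad. I'll shut the fingers, rise, and travel behind the lid.

Call:
jog_arm --rows '[{"xyz": [0, 0, -0.06], "angular": [0, 0, -0.13]}, {"xyz": [0, 0, -0.12], "angular": [0, 0, -0.26]}, {"xyz": [-0.02, -0.01, -0.17], "angular": [0, 0, -0.39]}, {"xyz": [-0.07, -0.03, -0.18], "angular": [0, 0, -0.52]}, {"xyz": [-0.12, -0.05, -0.18], "angular": [0, 0, -0.52]}]' --hand 0 --force 20

```text
time_s: 0.72
tcp_pos: [0.3639, 0.4919, 0.3748]
tcp_rot: [-0.134, 3.138, 0.002]
force: [1.1, -0.1, 0.3]
width: 0.0452
grasp_force: 0.0
```

Call:
jog_arm --rows '[{"xyz": [-0.03, -0.045, 0]}, {"xyz": [-0.06, -0.09, 0]}, {"xyz": [-0.09, -0.135, 0]}, {"xyz": [-0.12, -0.18, 0]}, {"xyz": [-0.155, -0.23, 0]}]'

```text
validation failed for argument at $.ro...
```

Call:
jog_arm --rows '[{"xyz": [-0.04, -0.05, 0]}, {"xyz": [-0.08, -0.1, 0]}, {"xyz": [-0.12, -0.15, 0]}, {"xyz": [-0.16, -0.2, 0]}, {"xyz": [-0.2, -0.24, 0]}]'

```text
validation failed for argument at $.ro...
```

Angular is required in each row.

Call:
jog_arm --rows '[{"xyz": [-0.03, -0.045, 0], "angular": [0, 0, 0]}, {"xyz": [-0.06, -0.09, 0], "angular": [0, 0, 0]}, {"xyz": [-0.09, -0.135, 0], "angular": [0, 0, 0]}, {"xyz": [-0.12, -0.18, 0], "angular": [0, 0, 0]}, {"xyz": [-0.155, -0.23, 0], "angular": [0, 0, 0]}]'

```text
time_s: 1.35
tcp_pos: [0.5369, 0.275, 0.3736]
tcp_rot: [0.131, -3.138, -0.0]
force: [0.8, 0.2, 0.2]
width: 0.0018
grasp_force: 0.0
```

Call:
jog_arm --rows '[{"xyz": [-0.04, -0.05, 0], "angular": [0, 0, 0]}, {"xyz": [-0.08, -0.1, 0], "angular": [0, 0, 0]}, {"xyz": [-0.12, -0.15, 0], "angular": [0, 0, 0]}, {"xyz": [-0.16, -0.2, 0], "angular": [0, 0, 0]}, {"xyz": [-0.2, -0.24, 0], "angular": [0, 0, 0]}]'

```text
time_s: 1.98
tcp_pos: [0.7563, 0.0519, 0.374]
tcp_rot: [-0.13, 3.139, 0.0]
force: [-0.1, 1.0, 1.2]
width: -0.0003
grasp_force: 0.0
```

Call:
jog_arm --rows '[{"xyz": [0, -0.05, 0.02], "angular": [0, 0, 0]}, {"xyz": [0, -0.05, 0.07], "angular": [0, 0, 0]}, {"xyz": [0, -0.05, 0.11], "angular": [0, 0, 0]}, {"xyz": [0, -0.05, 0.137], "angular": [0, 0, 0]}, {"xyz": [0, -0.05, 0.137], "angular": [0, 0, 0]}]'

```text
time_s: 2.6
tcp_pos: [0.758, 0.0038, 0.2338]
tcp_rot: [0.129, -3.134, -0.0]
force: [0.4, 0.4, -0.2]
width: 0.0004
grasp_force: 0.0
```

Run:
```python
from plant import optics
import cv2,numpy as np
f=[cv2.resize(optics.capture(n)["frame"][a:a+150,180:330],(400,400)) for n,a in(("top",120),("scene",110))]
cv2.imwrite("pics/c2.png",np.hstack(f))
```

```text
(no output)
```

View pics/c2.png

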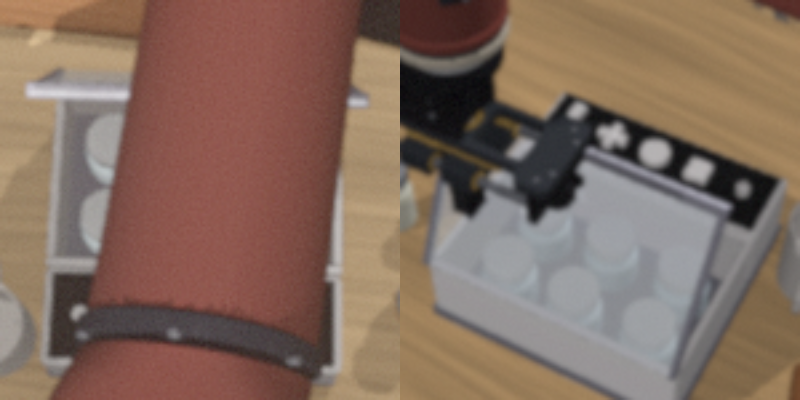

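The gripper is behind the lid (right panel, near (540,190)), clear of the knob, and the lid is unmoved. I'll push it along its arc.

Call:
jog_arm --rows '[{"xyz": [0.04, 0, -0.002], "angular": [0, 0, 0]}, {"xyz": [0.075, 0, -0.004], "angular": [0, 0, 0]}, {"xyz": [0.09, 0, 0.002], "angular": [0, 0, 0]}, {"xyz": [0.101, 0, 0.008], "angular": [0, 0, 0]}, {"xyz": [0.113, 0, 0.016], "angular": [0, 0, 0]}]'

```text
time_s: 3.32
tcp_pos: [0.6477, -0.0063, 0.2251]
tcp_rot: [-0.128, 3.134, 0.001]
force: [-5.9, -0.1, 13.3]
width: 0.0003
grasp_force: 6.2
```

Run:
```python
from plant import optics,monitor
import cv2,numpy as np
f=[cv2.resize(optics.capture(n)["frame"][a:a+150,180:330],(400,400)) for n,a in(("top",120),("scene",110))]
cv2.imwrite("pics/c3.png",np.hstack(f))
s=monitor.state();print(s["force"],s["ft_torque"],s["tcp_pos"])
```

```text
[ 0.58508069 -0.08690557  0.17314057] [ 0.01188096 -0.05530673  0.02013975] [ 0.64689511 -0.0062925   0.22394226]
```

View pics/c3.png

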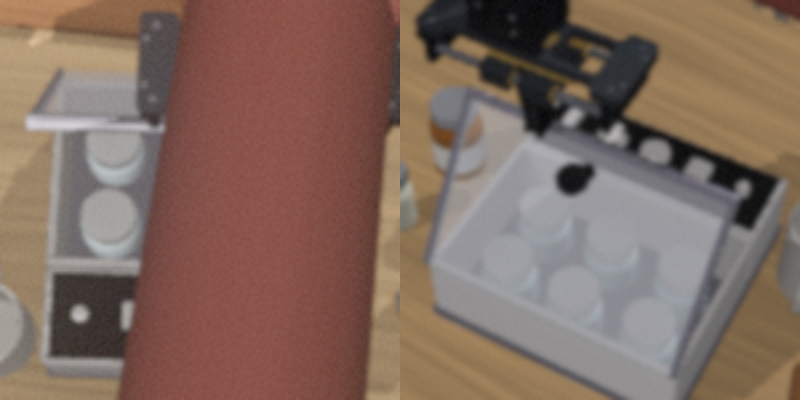

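The lid has swung down to about 0.85 rad. The tips are on its outer face, just inside the free edge near (540,130), and the force has relaxed. I'll continue.

Call:
jog_arm --rows '[{"xyz": [0.012, 0, 0.013], "angular": [0, 0, 0]}, {"xyz": [0.022, 0, 0.026], "angular": [0, 0, 0]}, {"xyz": [0.03, 0, 0.04], "angular": [0, 0, 0]}, {"xyz": [0.036, 0, 0.055], "angular": [0, 0, 0]}, {"xyz": [0.041, 0, 0.07], "angular": [0, 0, 0]}]'

```text
time_s: 4.05
tcp_pos: [0.6064, -0.0092, 0.151]
tcp_rot: [-0.129, 3.137, 0.0]
force: [-0.5, -1.0, 1.2]
width: 0.0007
grasp_force: 0.5
```

Call:
jog_arm --rows '[{"xyz": [0.002, 0, 0.01], "angular": [0, 0, 0]}, {"xyz": [0.003, 0, 0.02], "angular": [0, 0, 0]}, {"xyz": [0.004, 0, 0.028], "angular": [0, 0, 0]}, {"xyz": [0.004, 0, 0.034], "angular": [0, 0, 0]}, {"xyz": [0.004, 0, 0.038], "angular": [0, 0, 0]}]'

```text
time_s: 4.68
tcp_pos: [0.602, -0.0095, 0.1125]
tcp_rot: [0.129, -3.139, 0.0]
force: [-1.8, 0.3, 0.4]
width: 0.0004
grasp_force: 0.4
```

Call:
jog_arm --rows '[{"xyz": [0, 0, 0.002], "angular": [0, 0, 0]}, {"xyz": [0, 0, 0.004], "angular": [0, 0, 0]}, {"xyz": [0, 0, 0.006], "angular": [0, 0, 0]}, {"xyz": [0, 0, 0.006], "angular": [0, 0, 0]}, {"xyz": [0, 0, 0.006], "angular": [0, 0, 0]}]'

```text
time_s: 5.3
tcp_pos: [0.602, -0.0095, 0.1069]
tcp_rot: [-0.129, 3.139, -0.0]
force: [-0.4, 0.0, 0.5]
width: 0.0004
grasp_force: 0.0
```

Call:
jog_arm --rows '[{"xyz": [0, 0, 0.002], "angular": [0, 0, 0]}, {"xyz": [0, 0, 0.004], "angular": [0, 0, 0]}, {"xyz": [0, 0, 0.004], "angular": [0, 0, 0]}, {"xyz": [0, 0, 0.004], "angular": [0, 0, 0]}]'

```text
time_s: 5.8
tcp_pos: [0.6019, -0.0094, 0.1028]
tcp_rot: [0.129, -3.139, 0.0]
force: [-0.2, 0.6, 0.5]
width: 0.0005
grasp_force: 0.0
```

Run:
```python
from plant import optics,monitor
import cv2,numpy as np
f=[cv2.resize(optics.capture(n)["frame"][a:a+150,180:330],(400,400)) for n,a in(("top",120),("scene",130))]
cv2.imwrite("pics/c4.png",np.hstack(f))
```

```text
(no output)
```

View pics/c4.png

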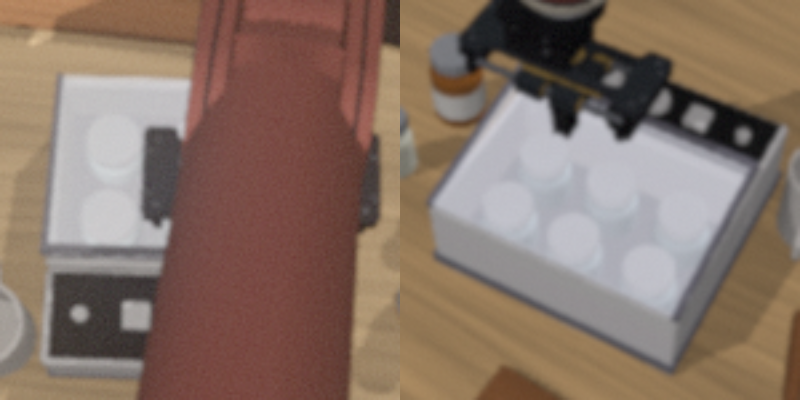

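The lid lies almost flat. I'll press on until it is firmly resisted.

Call:
jog_arm --rows '[{"xyz": [0, 0, 0.002], "angular": [0, 0, 0]}, {"xyz": [0, 0, 0.003], "angular": [0, 0, 0]}, {"xyz": [0, 0, 0.004], "angular": [0, 0, 0]}, {"xyz": [0, 0, 0.004], "angular": [0, 0, 0]}]'

```text
time_s: 6.4
tcp_pos: [0.6019, -0.0095, 0.0987]
tcp_rot: [0.129, -3.139, 0.0]
force: [-0.4, 0.5, 0.6]
width: 0.0003
grasp_force: 0.1
```

Call:
jog_arm --rows '[{"xyz": [0, 0, 0.001], "angular": [0, 0, 0]}, {"xyz": [0, 0, 0.002], "angular": [0, 0, 0]}, {"xyz": [0, 0, 0.003], "angular": [0, 0, 0]}, {"xyz": [0, 0, 0.003], "angular": [0, 0, 0]}]'

```text
time_s: 6.9
tcp_pos: [0.6019, -0.0095, 0.0958]
tcp_rot: [0.129, -3.139, 0.0]
force: [-0.3, -0.2, -0.2]
width: 0.0001
grasp_force: 0.1
```

Run:
```python
from plant import optics
from h import *
for n in("top","scene"):
    c=optics.capture(n);np.savez(n+"5.npz",**c)
    d=c["depth"];v,u=np.mgrid[0:384,0:512]
    X=(np.stack([u,v,np.ones_like(u)],-1)*d[...,None])@np.linalg.inv(c["mtx"]).T
    W=(X-c["t"])@c["R"]
    W[...,:2]-=[.498,.032]; a=.083
    M=np.stack([W[...,0]*np.cos(a)+W[...,1]*np.sin(a),-W[...,0]*np.sin(a)+W[...,1]*np.cos(a),W[...,2]],-1)
    print(n,"rows=x -.04..0.24, cols=y -.14...14: max z mm / median")
    for x in np.arange(-.04,.245,.02):
        r=[]
        for y in np.arange(-.14,.145,.02):
            k=(abs(M[...,0]-x)<.01)&(abs(M[...,1]-y)<.01)&(d>0)
            r.append("%4d/%3d"%(1e3*np.median(M[k][:,2]),k.sum()) if k.sum() else "   -   ")
        print("%.2f"%x,*r)
```

```text
top rows=x -.04..0.24, cols=y -.14...14: max z mm / median
-0.04    -       -       -     587/ 96  605/224  613/239  611/245  599/217  578/ 13   98/ 21   94/ 99   93/102   95/ 99   93/ 93    1/ 52
-0.02    -       -       -     580/112  596/208  603/221  601/232  587/183  566/  1  102/ 35  102/ 80  101/ 64  101/ 70  100/ 76   96/ 17
0.00    -       -       -     572/123  588/196  594/202  590/206  576/154    -     112/ 49  110/ 67  100/ 70  103/ 74  100/ 64   95/ 22
0.02    -       -     552/  2  561/164  580/186  585/188  580/194  563/124    -     102/ 47  102/ 68  100/ 68  101/ 67  100/ 65   96/ 16
0.04    -       -     560/ 25  560/198  571/171  574/181  569/182  557/135  130/  3   99/ 82   99/ 84   99/ 87   99/ 90   99/ 88   95/ 24
0.06  236/ 52  240/  1  560/ 43  559/183  562/162  565/165  561/170  561/113  235/ 49  130/110  127/ 72  127/ 66  127/ 66  126/ 67  126/ 26
0.08  237/ 72    -     553/ 53  553/158  555/122  556/119  555/149  557/ 71  236/ 75  235/ 87  124/ 63  124/ 67  124/ 65  125/ 66  125/ 17
0.10  237/ 55    -     546/ 74  542/163  541/172  541/178  547/161  549/ 59
[... 2431 characters left out ...]

0.16  114/ 11  115/ 48  115/ 49  114/ 53  115/ 47  114/ 52  491/178  116/ 77  114/ 51  115/ 50  115/ 56  115/ 55  115/ 59  115/ 54   47/104
0.18  113/  8  113/ 48  113/ 49  113/ 49  113/ 50  112/ 53  112/ 50  112/ 56  113/ 52  112/ 53  113/ 59  113/ 61  113/ 55  113/ 63   42/109
0.20  112/  7  110/ 53  110/ 49  110/ 53  110/ 50  110/ 54  111/ 57  111/ 56  110/ 59  110/ 59  111/ 58  110/ 57  110/ 61  111/ 60   43/115
0.22   38/ 40   82/163   81/167   79/165   81/166   77/170   80/175   80/173   84/171   79/180   82/180   83/185   85/180   84/184   45/154
0.24    0/ 49    0/ 65    0/ 69    0/ 64    0/ 72    0/ 74    0/ 66    0/ 75    0/ 83    0/ 82    0/ 81    0/ 84    0/ 88    1/ 93    0/ 64
```

Run:
```python
from h import *
from plant import monitor
s=monitor.state();print(s["tcp_pos"],s["joint_positions"].round(2))
c=np.load("scene5.npz")
for dz in(0,.019,.026,.04,.07):
    X=s["tcp_pos"]+[0,0,dz];x=c["R"]@X+c["t"];p=c["mtx"]@x/x[2];print(dz,p[:2].round(1),x[2].round(3),c["depth"][int(round(p[1])),int(round(p[0]))])
f=cv2.resize(c["frame"][130:220,190:310],(800,600),interpolation=cv2.INTER_CUBIC);cv2.imwrite("pics/c5.png",f)
```

```text
[ 0.60194061 -0.00946344  0.09578641] [-0.34  0.31  0.34  1.72 -0.11  1.13  1.69]
0 [242.  186.2] 1.121 1.0902117
0.019 [241.9 181.7] 1.106 1.085577
0.026 [241.9 180.1] 1.1 1.0771943
0.04 [241.8 176.7] 1.089 1.0716915
0.07 [241.7 169.3] 1.066 0.9991409
```

View pics/c5.png

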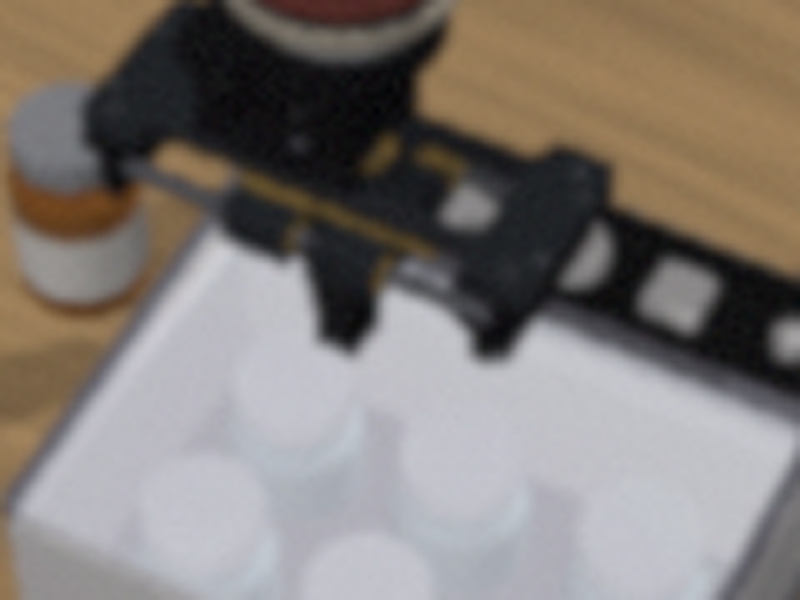

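The lid is still about 0.115 rad open, with its top 122 mm high at the tip, yet the TCP reads 96 mm. I'll check whether the lid follows a small further push.

Call:
jog_arm --rows '[{"xyz": [0, 0, 0.002], "angular": [0, 0, 0]}, {"xyz": [0, 0, 0.004], "angular": [0, 0, 0]}, {"xyz": [0, 0, 0.004], "angular": [0, 0, 0]}]'

```text
time_s: 7.38
tcp_pos: [0.6019, -0.0095, 0.0916]
tcp_rot: [0.129, -3.139, 0.0]
force: [0.8, 0.5, -0.9]
width: 0.0008
grasp_force: 0.0
```

```bash
cat >> h.py <<'E'
def lidz():
    from plant import optics,monitor
    c=optics.capture("scene")
    d=c["depth"];v,u=np.mgrid[0:384,0:512]
    X=(np.stack([u,v,np.ones_like(u)],-1)*d[...,None])@np.linalg.inv(c["mtx"]).T
    W=(X-c["t"])@c["R"]; W[...,:2]-=[.498,.032]; a=.083
    M=np.stack([W[...,0]*np.cos(a)+W[...,1]*np.sin(a),-W[...,0]*np.sin(a)+W[...,1]*np.cos(a),W[...,2]],-1)
    k=(M[...,0]>.055)&(M[...,0]<.215)&(abs(M[...,1]-.1)<.03)&(d>0)&(M[...,2]<.3)&(M[...,2]>.09)
    q=M[k];A=np.c_[.225-q[:,0],np.ones(len(q))];s=np.linalg.lstsq(A,q[:,2],rcond=None)[0]
    print("slope,zhinge",s.round(4),len(q),"tcp",monitor.state()["tcp_pos"].round(4),monitor.state()["force"].round(2)); return c,M
E
python3 - <<'E'
from h import *
c,M=lidz()
for v in range(168,192,2):print(v,*["%4d,%3d"%tuple(1e3*M[v,u,[0,2]]) for u in range(236,270,3)])
E
```

```text
slope,zhinge [0.0845 0.1078] 1319 tcp [ 0.6019 -0.0095  0.0917] [ 0.84  0.1  -0.27]
168  137,211  135,212  131,212  130,215  124,212  121,213  126,224  126,228  125,231  123,234  118,232  115,232
170  137,203  141,213  136,211  132,211  124,205   58,123   55,124   52,126  131,232  127,232  124,232  119,231
172  137,195  137,201  136,203  138,211  129,204  128,207   61,124   57,124  137,232  134,233  128,230  126,231
174  111,152  108,152  137,198  138,204   73,122  132,206  130,208   90,159  136,225  137,230  135,232  131,231
176   93,119  109,147  112,155  137,195   78,119   75,121  132,203  130,205  128,206  137,223  138,229  133,226
178   98,117  110,140  111,146   97,132   82,117   82,121   75,118   72,119  132,205  136,215  137,221  130,215
180  104,117  109,130  110,136   97,123   88,116   85,118   83,120   77,117   94,146  136,207  130,204   64,121
182  109,116  109,121  110,128   98,117   93,116   91,117   87,117   84,118   83,123  137,201  131,197   69,119
184  116,117  111,116  111,121  105,118  100,117   98,120   93,118   88,116   86,118  135,191  129,188   74,117
186  122,117  118,117  110,111  111,117  106,116  103,117   98,115   97,119   91,117   89,119   86,120   81,119
188  126,114  123,115  117,112  114,113  113,118  108,116  105,117  101,117   97,117   95,119   90,118   88,120
190  132,115  129,116  127,118  120,114  115,113  114,116  110,116  107,118  103,117  100,118   95,117   94,121
```

The lid does follow the tip: its slope fell from 0.115 to 0.085. The reported TCP height is simply about 25 mm low compared with the camera. I'll continue until there is firm resistance.

Call:
jog_arm --rows '[{"xyz": [0, 0, 0.002], "angular": [0, 0, 0]}, {"xyz": [0, 0, 0.004], "angular": [0, 0, 0]}, {"xyz": [0, 0, 0.006], "angular": [0, 0, 0]}, {"xyz": [0, 0, 0.007], "angular": [0, 0, 0]}, {"xyz": [0, 0, 0.007], "angular": [0, 0, 0]}]'

```text
time_s: 8.05
tcp_pos: [0.6019, -0.0095, 0.0847]
tcp_rot: [0.129, -3.139, 0.0]
force: [-0.5, 1.1, 0.4]
width: 0.0004
grasp_force: 0.0
```

Run:
```python
from h import *
lidz()
```

```text
slope,zhinge [0.0324 0.1078] 1265 tcp [ 0.602  -0.0094  0.0848] [-0.21 -0.54  0.66]
```

Call:
jog_arm --rows '[{"xyz": [0, 0, 0.001], "angular": [0, 0, 0]}, {"xyz": [0, 0, 0.002], "angular": [0, 0, 0]}, {"xyz": [0, 0, 0.003], "angular": [0, 0, 0]}, {"xyz": [0, 0, 0.004], "angular": [0, 0, 0]}, {"xyz": [0, 0, 0.004], "angular": [0, 0, 0]}]'

```text
time_s: 8.72
tcp_pos: [0.6019, -0.0095, 0.0807]
tcp_rot: [0.129, -3.139, 0.0]
force: [-0.1, 0.8, 0.1]
width: 0.0004
grasp_force: 0.0
```

Run:
```python
from h import *
lidz()
```

```text
slope,zhinge [0.005  0.1074] 1238 tcp [ 0.602  -0.0094  0.0808] [ 0.64 -0.26  0.69]
```

Call:
jog_arm --rows '[{"xyz": [0, 0, 0.001], "angular": [0, 0, 0]}, {"xyz": [0, 0, 0.002], "angular": [0, 0, 0]}, {"xyz": [0, 0, 0.002], "angular": [0, 0, 0]}]'

```text
time_s: 9.15
tcp_pos: [0.6021, -0.0094, 0.0802]
tcp_rot: [-0.129, 3.138, 0.001]
force: [-6.1, 0.3, 13.3]
width: 0.0004
grasp_force: 6.1
```

Run:
```python
from h import *
lidz()
```

```text
slope,zhinge [0.0034 0.1074] 1233 tcp [ 0.6021 -0.0095  0.0802] [-5.12  0.39 11.63]
```

The lid is now shut flat and firmly resisted. I'll press slightly more, then lift off.

Call:
jog_arm --rows '[{"xyz": [0, 0, 0.001], "angular": [0, 0, 0]}, {"xyz": [0, 0, 0.001], "angular": [0, 0, 0]}]'

```text
time_s: 9.45
tcp_pos: [0.6022, -0.0095, 0.0801]
tcp_rot: [-0.129, 3.138, 0.001]
force: [-9.5, -0.5, 19.9]
width: 0.0005
grasp_force: 10.0
```

Call:
jog_arm --rows '[{"xyz": [0, 0, -0.02], "angular": [0, 0, 0]}, {"xyz": [0, 0, -0.06], "angular": [0, 0, 0]}, {"xyz": [0, 0, -0.09], "angular": [0, 0, 0]}, {"xyz": [0, 0, -0.09], "angular": [0, 0, 0]}]'

```text
time_s: 9.95
tcp_pos: [0.6035, -0.0095, 0.1705]
tcp_rot: [-0.129, 3.134, 0.001]
force: [-0.5, -0.6, -0.1]
width: 0.0004
grasp_force: 0.0
```

Run:
```python
from h import *
c,M=lidz()
cv2.imwrite("pics/c6.png",cv2.resize(c["frame"][100:250,170:370],(800,600),interpolation=cv2.INTER_CUBIC))
```

```text
slope,zhinge [0.002  0.1076] 1234 tcp [ 0.6026 -0.0094  0.1687] [-0.32  0.81  0.28]
```

View pics/c6.png

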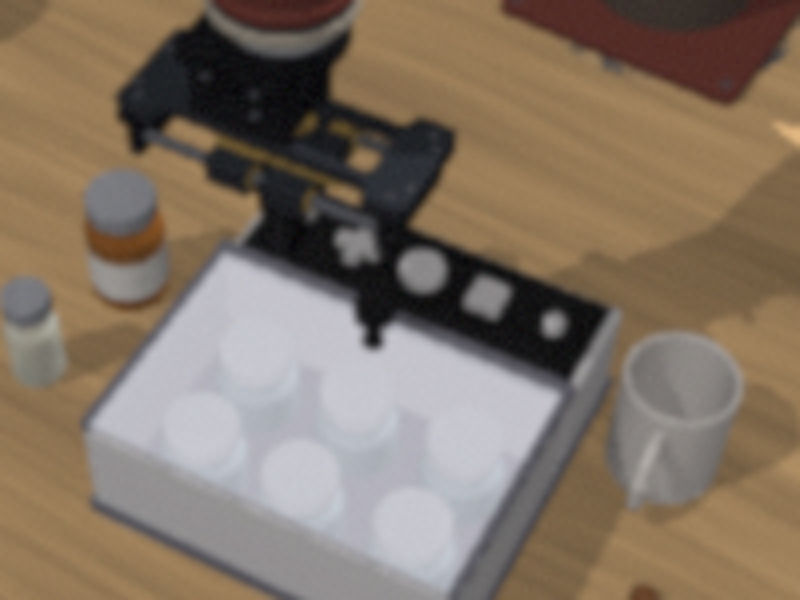

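The picture shows the lid shut flat, the knob at crop (370,300), and the fingertips hovering near (290,245). I'll measure where the tip really is against the reported TCP.

Run:
```python
from h import *
c,M=lidz()
g=c["frame"].max(2)
for v in range(146,172,2):print(v,*["%4d,%4d,%3d"%tuple(1e3*M[v,u]) +("*" if g[v,u]<70 else " ") for u in range(232,260,3)])
```

```text
slope,zhinge [0.0041 0.1074] 1235 tcp [ 0.6018 -0.0094  0.1676] [0.25 0.01 0.24]
146  135, -54,281*  138, -44,288*  135, -38,289*  135, -30,292*  130, -25,291*  124, -20,288*  116, -17,282*  122,  -6,293   125,   3,301   126,  10,305*
148  133, -56,271   138, -44,282*  138, -36,286*  137, -29,288*  135, -22,291*  129, -18,287   113, -18,272* -122,-134,  0  -128,-127, -1  -135,-119, -4 
150  -83,-191, -2   140, -43,277   137, -37,277*  137, -29,282*  137, -21,286*  130, -17,281   130,  -9,286   -29, -85,100*  -39, -81, 94  -123,-113,  1 
152  -76,-187, -3   112, -61,235   137, -37,271*  138, -29,276*  136, -22,278*  132, -16,277   131,  -9,280   131,  -1,283   128,   4,285*  -28, -65,103*
154  -67,-181, -1   112, -61,228   113, -51,235*  111, -44,236*  136, -22,271*   -3, -91,105    -9, -85,102*  132,   0,279*  133,   7,284   129,  13,283 
156   17,-129, 96    19,-117,104*  109, -54,222*  111, -44,229*  106, -39,227*    1, -89,102*   -5, -82, 98*  -10, -75, 98*  -14, -67, 98*  134,  15,282 
158   24,-125, 96    22,-116, 99*  109, -54,214*  111, -45,221*  102, -41,215*    9, -84,104*  
[... 282 characters left out ...]
 -41,200*   19, -78,100*   15, -71, 99*   13, -62,102*   14, -52,109    11, -44,110 
164   55,-106,111    49,-100,109    37, -97, 99*  113, -44,202*   32, -81,102*   24, -75, 98*   21, -68, 98*   17, -60, 99*   19, -50,106    14, -43,105 
166   59,-104,108    56, -96,110    54, -88,112    46, -83,107    33, -81, 95*   32, -71, 99*   30, -62,102*   26, -55,101*   20, -49, 99*   17, -41,100*
168   66,-100,109    62, -93,109    58, -85,109    56, -77,111    53, -69,113    37, -68, 98    33, -61, 97*   33, -52,102*   26, -45, 99*   24, -37,101*
170   73, -96,109    65, -91,105    65, -81,109    59, -75,108    55, -68,108    52, -60,109    49, -52,109    35, -50, 97*   31, -43, 97*   29, -35, 99*
```

The real tip is at z ≈ 0.197 against a reported 0.168, so the height offset is +28 mm. The xy position agrees. The bar key is at maker (0, −0.100) from the tip's (0.101, −0.050).

Call:
jog_arm --rows '[{"xyz": [0.05, -0.025, 0], "angular": [0, 0, 0]}, {"xyz": [0.101, -0.05, 0], "angular": [0, 0, 0]}, {"xyz": [0.101, -0.05, 0.04], "angular": [0, 0, 0]}, {"xyz": [0.101, -0.05, 0.073], "angular": [0, 0, 0]}, {"xyz": [0.101, -0.05, 0.073], "angular": [0, 0, 0]}]'

```text
time_s: 10.68
tcp_pos: [0.5027, -0.0675, 0.092]
tcp_rot: [0.129, -3.133, 0.0]
force: [0.1, 0.4, 0.6]
width: 0.0002
grasp_force: 0.0
```

Run:
```python
from h import *
c,M=lidz()
cv2.imwrite("pics/c7.png",cv2.resize(c["frame"][120:210,210:330],(800,600),interpolation=cv2.INTER_CUBIC))
```

```text
slope,zhinge [0.0014 0.1076] 1237 tcp [ 0.5042 -0.0676  0.0938] [0.22 0.05 0.71]
```

View pics/c7.png

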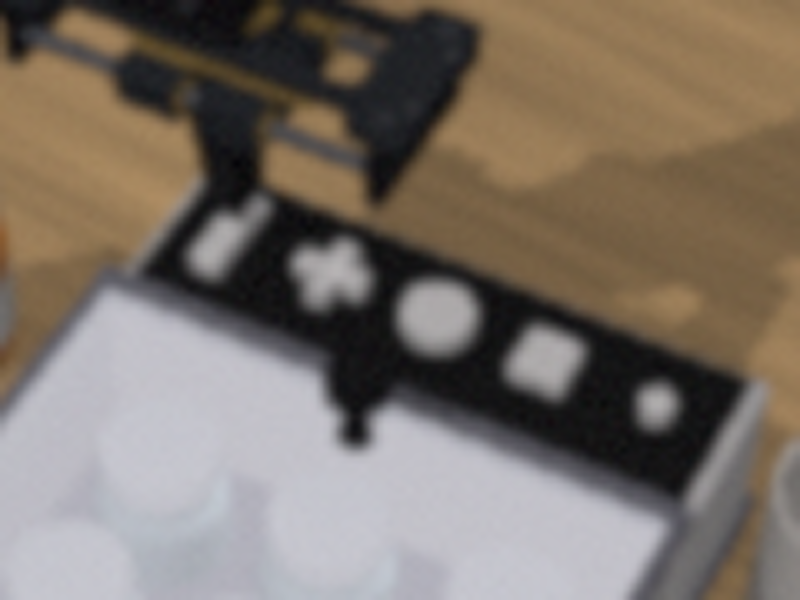

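The tip hovers right over the bar key, near crop (235,200). Pressing now.

Call:
jog_arm --rows '[{"xyz": [0, 0, 0.004], "angular": [0, 0, 0]}, {"xyz": [0, 0, 0.008], "angular": [0, 0, 0]}, {"xyz": [0, 0, 0.011], "angular": [0, 0, 0]}, {"xyz": [0, 0, 0.013], "angular": [0, 0, 0]}, {"xyz": [0, 0, 0.013], "angular": [0, 0, 0]}]'

```text
time_s: 11.35
tcp_pos: [0.5056, -0.0676, 0.0821]
tcp_rot: [-0.129, 3.138, -0.0]
force: [-1.1, -0.2, 3.3]
width: 0.0003
grasp_force: 1.5
```

Call:
jog_arm --rows '[{"xyz": [0, 0, 0.002], "angular": [0, 0, 0]}, {"xyz": [0, 0, 0.004], "angular": [0, 0, 0]}, {"xyz": [0, 0, 0.0055], "angular": [0, 0, 0]}, {"xyz": [0, 0, 0.0055], "angular": [0, 0, 0]}]'

```text
time_s: 11.85
tcp_pos: [0.5058, -0.0676, 0.0784]
tcp_rot: [-0.129, 3.138, 0.001]
force: [-9.4, 1.2, 27.1]
width: 0.0007
grasp_force: 13.3
```

Bar key fully down (27 N). Releasing and moving to the plus key.

Call:
jog_arm --rows '[{"xyz": [0, 0, -0.01], "angular": [0, 0, 0]}, {"xyz": [0, 0, -0.02], "angular": [0, 0, 0]}, {"xyz": [0, 0.025, -0.02], "angular": [0, 0, 0]}, {"xyz": [0, 0.05, -0.02], "angular": [0, 0, 0]}, {"xyz": [0, 0.05, -0.02], "angular": [0, 0, 0]}]'

```text
time_s: 12.48
tcp_pos: [0.501, -0.0159, 0.0962]
tcp_rot: [0.134, -3.138, -0.001]
force: [-0.7, -0.4, -0.1]
width: 0.0004
grasp_force: 0.0
```

Call:
jog_arm --rows '[{"xyz": [0, -0.001, 0.006], "angular": [0, 0, 0]}, {"xyz": [0, -0.001, 0.011], "angular": [0, 0, 0]}, {"xyz": [0, -0.001, 0.015], "angular": [0, 0, 0]}, {"xyz": [0, -0.001, 0.019], "angular": [0, 0, 0]}, {"xyz": [0, -0.001, 0.019], "angular": [0, 0, 0]}]'

```text
time_s: 13.1
tcp_pos: [0.5012, -0.0198, 0.0785]
tcp_rot: [0.127, -3.139, 0.0]
force: [-8.8, -3.4, 19.2]
width: 0.0002
grasp_force: 9.3
```

Plus key fully down (19 N). Releasing and moving to the round key.

Call:
jog_arm --rows '[{"xyz": [0, 0, -0.01], "angular": [0, 0, 0]}, {"xyz": [0, 0, -0.02], "angular": [0, 0, 0]}, {"xyz": [0, 0.025, -0.02], "angular": [0, 0, 0]}, {"xyz": [0, 0.051, -0.02], "angular": [0, 0, 0]}, {"xyz": [0, 0.051, -0.02], "angular": [0, 0, 0]}]'

```text
time_s: 13.72
tcp_pos: [0.497, 0.0343, 0.0975]
tcp_rot: [-0.134, 3.139, 0.001]
force: [-0.1, 0.1, 0.1]
width: 0.0003
grasp_force: 0.0
```

Call:
jog_arm --rows '[{"xyz": [0, 0, 0.006], "angular": [0, 0, 0]}, {"xyz": [0, 0, 0.011], "angular": [0, 0, 0]}, {"xyz": [0, 0, 0.016], "angular": [0, 0, 0]}, {"xyz": [0, 0, 0.02], "angular": [0, 0, 0]}, {"xyz": [0, 0, 0.02], "angular": [0, 0, 0]}]'

```text
time_s: 14.35
tcp_pos: [0.4972, 0.0313, 0.0786]
tcp_rot: [0.127, -3.139, 0.0]
force: [-8.4, -3.2, 19.4]
width: 0.0009
grasp_force: 9.4
```

Call:
jog_arm --rows '[{"xyz": [0, 0, 0], "angular": [0, 0, 0]}, {"xyz": [0, 0, 0], "angular": [0, 0, 0]}, {"xyz": [0, 0, 0], "angular": [0, 0, 0]}, {"xyz": [0, 0, 0], "angular": [0, 0, 0]}, {"xyz": [0, 0, 0], "angular": [0, 0, 0]}]'

```text
time_s: 14.98
tcp_pos: [0.4972, 0.0313, 0.0786]
tcp_rot: [0.128, -3.139, 0.0]
force: [-7.4, -2.8, 17.7]
width: 0.0006
grasp_force: 9.1
```

Call:
jog_arm --rows '[{"xyz": [0, 0, 0], "angular": [0, 0, 0]}, {"xyz": [0, 0, 0], "angular": [0, 0, 0]}, {"xyz": [0, 0, 0], "angular": [0, 0, 0]}, {"xyz": [0, 0, 0], "angular": [0, 0, 0]}, {"xyz": [0, 0, 0], "angular": [0, 0, 0]}]'

```text
time_s: 15.6
tcp_pos: [0.4972, 0.0313, 0.0786]
tcp_rot: [0.128, -3.139, 0.0]
force: [-8.3, -3.5, 18.0]
width: 0.0004
grasp_force: 9.1
```

Held for about 1.3 s. Letting go.

Call:
jog_arm --rows '[{"xyz": [0, 0, -0.02], "angular": [0, 0, 0]}, {"xyz": [0, 0, -0.06], "angular": [0, 0, 0]}, {"xyz": [0, 0, -0.11], "angular": [0, 0, 0]}, {"xyz": [0, 0, -0.15], "angular": [0, 0, 0]}, {"xyz": [0, 0, -0.15], "angular": [0, 0, 0]}]'

```text
time_s: 16.23
tcp_pos: [0.499, 0.0322, 0.2303]
tcp_rot: [-0.128, 3.134, 0.002]
force: [-0.6, -0.8, -0.8]
width: 0.0006
grasp_force: 0.0
```

Run:
```python
from h import *
from plant import bot
c,M=lidz()
a=np.load("scene0.npz")["frame"].astype(int)
for n,(v,u) in dict(mug=(205,338),honey=(160,200),salt=(182,178),spoon=(285,328)).items():
    print(n,abs(a[v-20:v+20,u-12:u+12]-c["frame"][v-20:v+20,u-12:u+12]).mean().round(1))
k=lambda y:(abs(M[...,0])<.006)&(abs(M[...,1]-y)<.006)&(M[...,2]<.2)
print([np.median(M[k(y)][:,2]).round(4) for y in(-.1,-.05,0,.05,.1)])
```

```text
slope,zhinge [0.0024 0.1075] 1233 tcp [0.4979 0.0321 0.2282] [-0.23  0.02 -0.68]
mug 8.5
honey 17.4
salt 3.8
spoon 3.2
[np.float64(0.1115), np.float64(0.1115), np.float64(0.1124), np.float64(0.1114), np.float64(0.1114)]
```

```bash
python3 -c "
from plant import bot
print(bot.sign_off())"
```

```text
the job is handed in; nothing more can be done
None
```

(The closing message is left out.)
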